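# Find the full tablet box and seat it on its stacking base

## Task

Three identical closed boxes with blue lids stand on the worktop: two are as good as empty and one is full of washing tablets. Find the full one by lifting the boxes, and seat it squarely on the grey stacking base, its wide and narrow lugs down in the matching notches; any box you find empty goes back where it stood. Keep the boxes upright, set them down rather than drop them, and leave the other things on the worktop alone.

Things in the scene. Friction and masses are not known exactly. Their poses are not given: they have to be found in the camera images.
- box_a: closed box, one of 3 alike: white, blue lid, yellow side panels. Origin: underside centre; z up, x from wide to narrow lug. Body 100 (x) x 70 mm; lid 106 x 76, top at z 68 mm, fixed on. At the foot of each end a grey lug sticks 11 mm out, z 0.5 to 12.5: 44 mm wide (y) at -x, 22 at +x. Empty 0.18 to 0.26 kg, full 0.59 to 0.81 kg; contents may shift a few mm
- box_b: closed box, one of 3 alike: white, blue lid, yellow side panels. Origin: underside centre; z up, x from wide to narrow lug. Body 100 (x) x 70 mm; lid 106 x 76, top at z 68 mm, fixed on. At the foot of each end a grey lug sticks 11 mm out, z 0.5 to 12.5: 44 mm wide (y) at -x, 22 at +x. Empty 0.18 to 0.26 kg, full 0.59 to 0.81 kg; contents may shift a few mm
- box_c: closed box, one of 3 alike: white, blue lid, yellow side panels. Origin: underside centre; z up, x from wide to narrow lug. Body 100 (x) x 70 mm; lid 106 x 76, top at z 68 mm, fixed on. At the foot of each end a grey lug sticks 11 mm out, z 0.5 to 12.5: 44 mm wide (y) at -x, 22 at +x. Empty 0.18 to 0.26 kg, full 0.59 to 0.81 kg; contents may shift a few mm
- box_a_grip (a point): centre of the upright blue grip on that box's lid, 87 mm above the underside; solid, 64 mm long (box x), 18 mm thick (box y), 68 to 106 mm above the underside; pinch it from above across its thickness. Axes as the box
- box_b_grip (a point): centre of the upright blue grip on that box's lid, 87 mm above the underside; solid, 64 mm long (box x), 18 mm thick (box y), 68 to 106 mm above the underside; pinch it from above across its thickness. Axes as the box
- box_c_grip (a point): centre of the upright blue grip on that box's lid, 87 mm above the underside; solid, 64 mm long (box x), 18 mm thick (box y), 68 to 106 mm above the underside; pinch it from above across its thickness. Axes as the box
- base: grey tray 124 (x) x 94 mm, fixed. Origin: underside centre, on the worktop; z up; x from wide to narrow notch. Floor top at z 6 mm; rim to z 24 mm, flared: 3 mm clear of a box all round at the floor, 8 at the top. Notches, open above and down to the floor: 54 mm wide in the -x end, 32 in the +x end. A seated box stands on the floor, centred, its x along the base's x
- tape_measure: bystander: yellow tape measure, 40 x 82 x 62 mm, standing behind the boxes. Origin: centre of its underside
- wax_pot: bystander: low round pot with a tan lid, 91 mm across, 53 mm high, at the back left. Origin: centre of its underside

How it is judged:
On the way, in this order (a step that is already met when the one before it is completed fails the run):
1. a box is lifted clear of the worktop (height (world z) of any of box_a, box_b, box_c above 0.025 m), for 0.2 s.
2. the full box (over 4.5 N on the base) is seated on the base (contact force between base and anything else above 4.5 N and ((z of box_a in the frame of base below 0.0095 m and horizontal distance between box_a and base below 0.01 m and angle between box_a's own z axis and vertical below 0.06 rad and angle between the x axis of box_a and the x axis of base, either way round below 0.15 rad and linear speed of box_a below 0.03 m/s) or (z of box_b in the frame of base below 0.0095 m and horizontal distance between box_b and base below 0.01 m and angle between box_b's own z axis and vertical below 0.06 rad and angle between the x axis of box_b and the x axis of base, either way round below 0.15 rad and linear speed of box_b below 0.03 m/s) or (z of box_c in the frame of base below 0.0095 m and horizontal distance between box_c and base below 0.01 m and angle between box_c's own z axis and vertical below 0.06 rad and angle between the x axis of box_c and the x axis of base, either way round below 0.15 rad and linear speed of box_c below 0.03 m/s))), for 0.2 s.
At the end, for the whole second after the job is handed in: The full box rests on the base, seated: underside within 3.5 mm of the base's floor, centred within 10 mm, upright within 0.06 rad, aligned within 0.15 rad, and its weight (more than 4.5 N) is on the base. The two other boxes stand upright and at rest within 40 mm of where they stood at the start (contact force between base and anything else above 4.5 N and ((z of box_a in the frame of base below 0.0095 m and horizontal distance between box_a and base below 0.01 m and angle between each of box_a, box_b, box_c's own z axis and vertical below 0.06 rad and angle between the x axis of box_a and the x axis of base, either way round below 0.15 rad and linear speed of each of box_a, box_b, box_c below 0.03 m/s and distance of each of box_b, box_c from where it was at the start of the episode below 0.04 m) or (z of box_b in the frame of base below 0.0095 m and horizontal distance between box_b and base below 0.01 m and angle between each of box_b, box_a, box_c's own z axis and vertical below 0.06 rad and angle between the x axis of box_b and the x axis of base, either way round below 0.15 rad and linear speed of each of box_b, box_a, box_c below 0.03 m/s and distance of each of box_a, box_c from where it was at the start of the episode below 0.04 m) or (z of box_c in the frame of base below 0.0095 m and horizontal distance between box_c and base below 0.01 m and angle between each of box_c, box_a, box_b's own z axis and vertical below 0.06 rad and angle between the x axis of box_c and the x axis of base, either way round below 0.15 rad and linear speed of each of box_c, box_a, box_b below 0.03 m/s and distance of each of box_a, box_b from where it was at the start of the episode below 0.04 m))); the robot touches nothing.
It fails at once if a box is tipped by more than 0.5 rad (angle between any of box_a, box_b, box_c's own z axis and vertical above 0.5 rad).
It fails at once if a box is dropped (moves faster than 0.75 m/s with no finger on it) ((linear speed of box_a above 0.75 m/s and contact force between the fingers and box_a below 0.05 N) or (linear speed of box_b above 0.75 m/s and contact force between the fingers and box_b below 0.05 N) or (linear speed of box_c above 0.75 m/s and contact force between the fingers and box_c below 0.05 N)).
It fails at once if the tape measure or wax pot is moved by more than 30 mm (distance of any of tape_measure, wax_pot from where it was at the start of the episode above 0.03 m).
It also fails if it takes over 61 s, if anything falls off the work surface, if the arm or the gripper's body presses on something with over 40 N, if the wrist force passes 120 N, or if a joint passes its speed limit or range.

## Robot

A 6-joint arm with a two-finger parallel gripper is mounted at the origin on a cart in front of the work surface, level with it; the furniture and walls round the work are solid. World frame = base frame: x ahead of the robot, y to its left, z up, the work surface at z = 0. Lengths are in m, angles in rad, forces in N, time in s.
With the tool pointing down it reaches from about 0.325 to 0.775 m from the base axis. Payload 9.3 kg.
Tool frame: the origin (TCP) lies midway between the tips of the shut fingers; the grasp point (between the pads) lies 19 mm behind it; z points along the fingers, y is the line along which they close (so a half turn about z gives the same grasp; the last joint's range is limited). The gripper opens to 85 mm and grips with 20 to 120 N. Pads are 22 mm wide; open, the fingers measure 114 mm over their backs; the gripper's body (76 mm by 85 mm) begins 54 mm behind the grasp point. The pads swing forward as they close: fully open they stand 13 mm farther back than shut.
Start: joints at [0.979, 0.259, 0.021, 1.334, 0, 1.418], TCP at [0.234, 0.498, 0.192] pointing down, gripper open.
Joint ranges: [-3.04, 3.04], [-0.91, 1.82], [-1.04, 1.36], [-1.92, 1.95], [-1.52, 1.45], [-3.14, 3.14]. Speed limits (rad/s): [2.22, 2.22, 2.79, 3.14, 3.14, 3.14].

## Interface

Orientations are given as [roll, pitch, yaw] about the fixed x, y, z axes, in that order (R = Rz(yaw) Ry(pitch) Rx(roll)).
In Python, from cell import robot gives the robot as it stands.
- The arm moves only by the tool play_rows, never from a script. Its argument "series" is a list that holds one entry, the list of rows, each a list of 6 numbers: the shift along the tool's x, y, z in units of 40 mm (1.0 is 40 mm), then the turn, a rotation vector about the tool's x, y, z in units of 5 degrees (1.0 is 5 degrees). A call has 1 to 10 rows; each row shifts and turns the commanded pose from where the row before left it, along the tool's axes as they then stand; what a row does not reach is not made up. A row lasts 1/12 s, in which the tool goes at most 41.7 mm and 7.16 degrees, less where a joint would pass 70% of its speed; a pose out of reach is approached as far as the arm can. A call is refused whole if a number of a shift passes 1 or a number of a turn 1, either way. A call with a gripper value outside its range is refused whole. "fingers" is the gripper command: -1 is fully open, 1 is shut, values between are in proportion, set as the call begins (left out, the last holds). The fingers move at their own pace and stop on an object; "force" is the grip in N (left out, the last holds). Time passes only in rows, so rows that do not move let the fingers close. It gives the time, the measured TCP pose, the force, the opening and the grip force at its end, in the units of the state.
- robot.state(): the state, without advancing time (a new reading comes with each control period).
- robot.grab_frame(name): name is "scene" or "side" or "wrist"; returns the picture (420x560x3 uint8, red, green, blue); there is no depth.
- robot.camera_params(name): a dict with "intrinsics" (3x3 intrinsics, pixels), "distortion" ([k1, k2, p1, p2, k3] as OpenCV has them; the pictures are not rectified), "R" (3x3) and "t" (3): a world point X has camera coordinates R X + t. Camera axes: x right, y down, z forward; pixel columns grow to the right and rows downward; lengths in m; the calibration is good to about 2 mm. A picture is of the moment at which its call begins: read the wrist's pose just before it. camera_params takes no time and is no camera call; for the wrist camera it gives the pose at the moment of the call.
- robot.job_done(): hands the job in; it is judged then, once.
The state is a dict: "t": time; "joint_positions": joint angles; "joint_vel": joint speeds; "effort": joint torques, N m; "tcp_pos": TCP position; "tcp_rot": TCP orientation; "force": force on the tool from outside, world axes, zero at the start; "ft_torque": the same for the moment, N m; "grip_width": finger opening in m; "gripper_force": force on a finger pad.
Only numpy, scipy, OpenCV 4.12 (cv2) and the standard library are available. Lean on these libraries where they do the work, as an engineer would, in place of code of your own. Each camera call takes 0.05 s, during which the arm holds its last target. There are 200 camera calls.

## Working session

There is one attempt and no reset: what is moved stays moved. The work goes in short steps, Python scripts to look and compute and a tool call to move; the robot and the scene stay as the last step left them, time stands still between calls to the robot, and variables do not carry over. Pictures are saved under pics/ and viewed, at most 10 in all, crops included, and the job is handed in when it is done.

Besides the shell and the picture viewer there is one more tool, called after ">>>" in YAML: its name, and indented under it one key for each argument. play_rows: Moves the arm, as the interface text tells. Its arguments: {"type":"object","properties":{"series":{"type":"array"},"fingers":{"type":"number"},"force":{"type":"number"}},"required":["series"]}

```bash
mkdir -p pics; ls; python3 - <<'E'
from cell import robot
import cv2
for n in ("scene","side"):
    cv2.imwrite(f"pics/{n}0.png",robot.grab_frame(n)[:,:,::-1])
    p=robot.camera_params(n);print(n,p)
s=robot.state();print(s)
E
```

```text
pics
scene {'intrinsics': array([[385.85511379,   0.        , 277.7788196 ],
       [  0.        , 385.85511379, 208.68379765],
       [  0.        ,   0.        ,   1.        ]]), 'distortion': array([-0.03055029,  0.        ,  0.        ,  0.        ,  0.        ]), 'R': array([[ 0.75386845, -0.65678888,  0.01762724],
       [-0.48040311, -0.56931656, -0.66715179],
       [ 0.44821336,  0.49447651, -0.74471322]]), 't': array([-0.35319663,  0.3364416 ,  0.74194479])}
side {'intrinsics': array([[462.2663699 ,   0.        , 284.57161775],
       [  0.        , 462.2663699 , 209.46081299],
       [  0.        ,   0.        ,   1.        ]]), 'distortion': array([-0.06778208,  0.        ,  0.        ,  0.        ,  0.        ]), 'R': array([[ 0.99125361,  0.13195164,  0.00224801],
       [ 0.05818996, -0.42172182, -0.90485614],
       [-0.11844922,  0.89707272, -0.42571154]]), 't': array([-0.5422459 ,  0.0801997 ,  1.50399272])}
{'t': 0.1, 'joint_positions': array([ 9.79371445e-01,  2.59157164e-01,  2.08339040e-02,  1.33370639e+00,
       -2.66817267e-05,  1.41816593e+00]), 'joint_vel': array([ 3.36238737e-05, -3.93947902e-04,  2.43037122e-03,  1.66500427e-04,
       -2.20969487e-04, -2.09655576e-04]), 'effort': array([ 5.41957619e-03, -5.56693411e+01,  3.45069981e+01,  1.15936686e-02,
       -2.04443118e-04, -2.79527910e-05]), 'tcp_pos': array([0.23352378, 0.49762882, 0.19191362]), 'tcp_rot': array([-3.14036961e+00, -1.61141399e-04,  2.70279809e+00]), 'force': array([-0.29762013,  0.06842059, -0.28473009]), 'ft_torque': array([0.00091991, 0.01654258, 0.02940826]), 'gripper_force': 0.0, 'grip_width': 0.08533134401060387}
```

View pics/scene0.png

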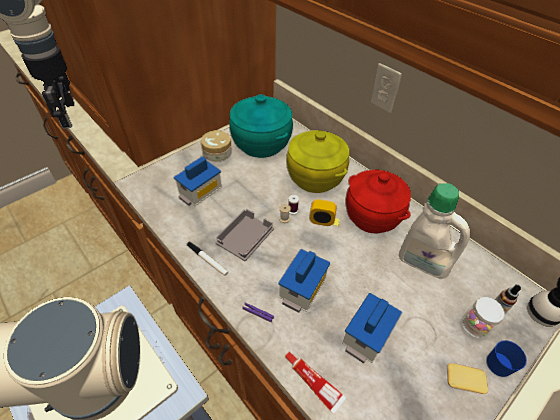

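View pics/side0.png

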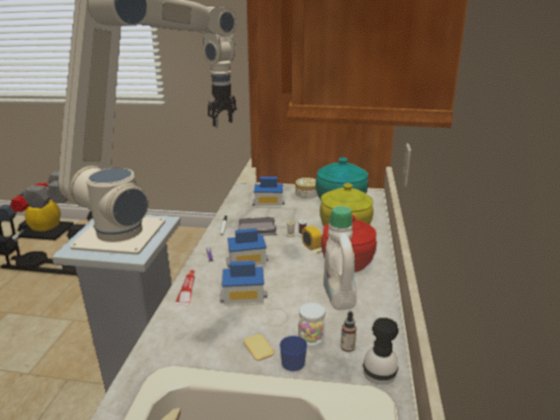

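```bash
python3 - <<'E'
import cv2,numpy as np
im=cv2.imread("pics/scene0.png")
t=[]
for (x,y) in [(155,145),(200,200),(258,240),(328,285)]:
    t.append(cv2.resize(im[y:y+75,x:x+100],(400,300),interpolation=cv2.INTER_CUBIC))
cv2.imwrite("pics/tiles.png",np.vstack([np.hstack(t[:2]),np.hstack(t[2:])]))
E
```

```text
(no output)
```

View pics/tiles.png

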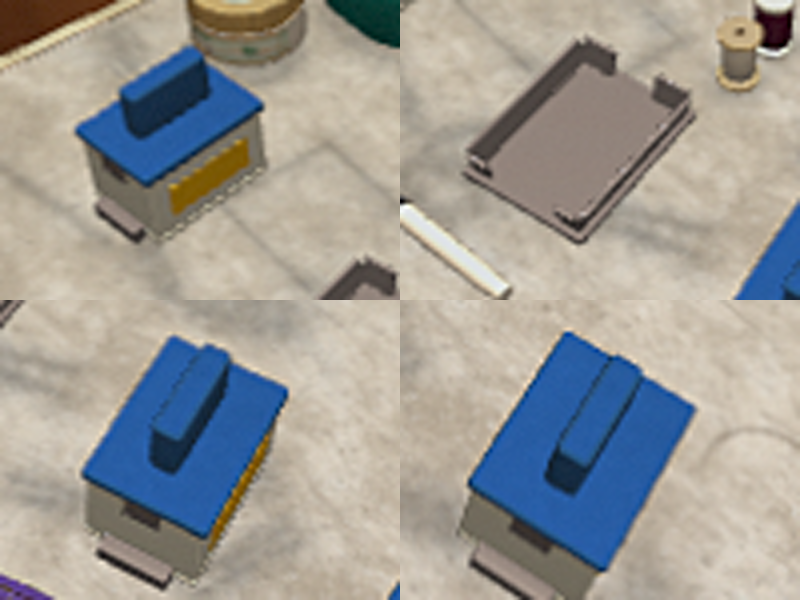

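The base's wide notch is at its lower-left end (tile 480,165 to 570,215). All three boxes show their wide lug at the lower-left (tile 97,207 / 97,548 / 470,555). Next I measure the poses from the corners.

```bash
cat > h.py <<'E'
import numpy as np,cv2
from cell import robot
from scipy.optimize import least_squares
from scipy.spatial.transform import Rotation as Ro
def rays(cam,px,z):
    p=cam if isinstance(cam,dict) else robot.camera_params(cam)
    u=cv2.undistortPoints(np.array(px,float).reshape(-1,1,2),p["intrinsics"],p["distortion"]).reshape(-1,2)
    d=np.c_[u,np.ones(len(u))]@p["R"]; c=-p["R"].T@p["t"]
    return c+d*((z-c[2])/d[:,2])[:,None]
def fit(P,M,y0=None):
    P=np.array(P)[:,:2];M=np.array(M,float)
    best=None
    for a in ([0,1.5,3,-1.5] if y0 is None else [y0]):
        f=lambda q:((M@np.array([[np.cos(q[2]),np.sin(q[2])],[-np.sin(q[2]),np.cos(q[2])]])+q[:2])-P).ravel()
        r=least_squares(f,[*P.mean(0),a])
        if best is None or r.cost<best.cost: best=r
    return best.x,np.sqrt((best.fun**2).mean())
E
python3 - <<'E'
from h import *
# corner order left, front, right, back: -x+y, -x-y, +x-y, +x+y
M=lambda a,b:np.array([[-a,b],[-a,-b],[a,-b],[a,b]])/2000
B={"b1":([(174.5,177.5),(191.75,190.5),(220.75,171.25)],.068,106,76),
"b2":([(278.75,283.5),(310,298.25),(330,262.5),(301,249.25)],.068,106,76),
"b3":([(345.5,331),(379,352.5),(401.5,312),(369.75,293.25)],.068,106,76),
"base":([(216.5,242),(245.5,258.5),(273.5,227.5)],.006,124,94)}
for k,(p,z,a,b) in B.items():
    P=rays("scene",p,z); q,e=fit(P,M(a,b)[:len(p)])
    print(k,q.round(4),"yaw deg",np.degrees(q[2]).round(1),"rms",e.round(4),"r",np.hypot(*q[:2]).round(3))
p=robot.camera_params("wrist");s=robot.state()
Rt=Ro.from_euler("xyz",s["tcp_rot"]).as_matrix()
print("wrist cam in tool: pos",Rt.T@(-p["R"].T@p["t"]-s["tcp_pos"]),"axes\n",(Rt.T@p["R"].T).round(3),p["intrinsics"][0,0])
print(Rt.round(3))
E
```

```text
b1 [0.4435 0.3012 0.1204] yaw deg 6.9 rms 0.0023 r 0.536
b2 [ 0.4486 -0.1114  0.3469] yaw deg 19.9 rms 0.0017 r 0.462
b3 [ 0.4747 -0.2829  0.2259] yaw deg 12.9 rms 0.0017 r 0.553
base [0.4429 0.0961 0.262 ] yaw deg 15.0 rms 0.0021 r 0.453
wrist cam in tool: pos [ 0.08088903 -0.00024627 -0.18239319] axes
 [[-0.001 -0.948 -0.317]
 [ 1.    -0.001  0.   ]
 [-0.    -0.317  0.948]] 299.2572792643928
[[-0.905  0.425 -0.001]
 [ 0.425  0.905 -0.001]
 [ 0.    -0.001 -1.   ]]
```

```bash
cat >> h.py <<'E'
def plan(x,y,z,yaw_deg,n,start=None):
    """rows (rounded) from the present pose to a tool-down pose"""
    s=robot.state();p=s["tcp_pos"].copy();R=Ro.from_euler("xyz",s["tcp_rot"])
    if start is not None: p=np.array(start[:3]);R=Ro.from_euler("xyz",[np.pi,0,np.radians(start[3])])
    G=Ro.from_euler("xyz",[np.pi,0,np.radians(yaw_deg)]);g=np.array([x,y,z]);out=[]
    for k in range(n,0,-1):
        sh=R.inv().apply((g-p)/k)/.04; w=(R.inv()*G).as_rotvec()/k/np.radians(5)
        r=np.round(np.r_[sh,w],2)+0.; out.append(r.tolist())
        p=p+R.apply(r[:3]*.04); R=R*Ro.from_rotvec(r[3:]*np.radians(5))
    print(n,"rows",out,"end",p.round(4))
E
python3 -c "
from h import *
plan(.4435,.3012,.16,186.9,10)"
```

```text
10 rows [[-0.68, -0.22, 0.08, 0.0, 0.0, -0.64], [-0.67, -0.26, 0.08, 0.0, 0.0, -0.64], [-0.66, -0.3, 0.08, 0.0, 0.0, -0.64], [-0.64, -0.33, 0.08, 0.0, 0.0, -0.64], [-0.62, -0.37, 0.08, 0.0, 0.0, -0.64], [-0.6, -0.4, 0.08, 0.0, 0.0, -0.64], [-0.57, -0.43, 0.08, 0.0, 0.0, -0.64], [-0.55, -0.47, 0.08, 0.0, 0.0, -0.64], [-0.52, -0.49, 0.08, -0.01, 0.0, -0.64], [-0.49, -0.52, 0.08, 0.0, -0.01, -0.65]] end [0.4437 0.3014 0.16  ]
```

>>> play_rows:
  series:
    - [[-0.68,-0.22,0.08,0,0,-0.64],[-0.67,-0.26,0.08,0,0,-0.64],[-0.66,-0.3,0.08,0,0,-0.64],[-0.64,-0.33,0.08,0,0,-0.64],[-0.62,-0.37,0.08,0,0,-0.64],[-0.6,-0.4,0.08,0,0,-0.64],[-0.57,-0.43,0.08,0,0,-0.64],[-0.55,-0.47,0.08,0,0,-0.64],[-0.52,-0.49,0.08,0,0,-0.64],[-0.49,-0.52,0.08,0,0,-0.64]]
  fingers: -1
  force: 60

```text
t: 0.93
tcp_pos: [0.4445, 0.3005, 0.1601]
tcp_rot: [-3.141, -0.001, -3.019]
force: [0.2, -0.1, 0.3]
grip_width: 0.0853
gripper_force: 0.0
```

>>> play_rows:
  series:
    - [[0,0,0,0,0,0],[0,0,0,0,0,0]]

```text
t: 1.1
tcp_pos: [0.4444, 0.3006, 0.1598]
tcp_rot: [-3.141, -0.001, -3.025]
force: [-0.7, 0.2, -0.2]
grip_width: 0.0854
gripper_force: 0.0
```

```bash
cat >> h.py <<'E'
def look(tag):
    s=robot.state();p=robot.camera_params("wrist");f=robot.grab_frame("wrist")[:,:,::-1]
    cv2.imwrite(f"pics/{tag}.png",f);np.save(f"pics/{tag}.npy",p,allow_pickle=True)
    print(s["t"],s["tcp_pos"].round(4),np.degrees(s["tcp_rot"]).round(2),s["force"].round(2),s["grip_width"])
E
python3 -c "
from h import *
look('w1')"
```

```text
1.1 [0.4444 0.3006 0.1598] [-1.7998e+02 -8.0000e-02 -1.7331e+02] [-0.69  0.19 -0.24] 0.08540764462844251
```

View pics/w1.png

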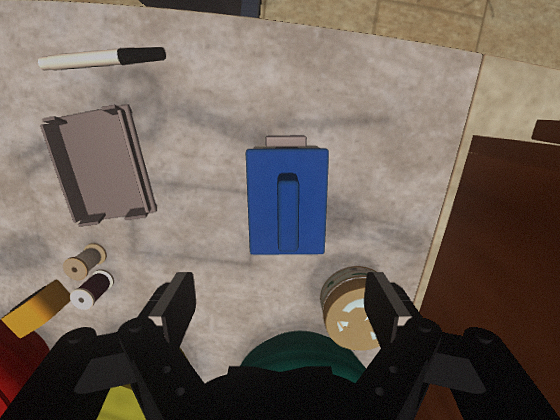

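The wrist view shows box 1's lid at (247,150), (327,148), (325,254) and (250,254), with its lug at the top (285,140). The base is at the left and the wax pot at the lower right (350,310).

```bash
cat >> h.py <<'E'
def lid(tag,roi=None,tilt=False):
    """corners of the lid from the blue mask, image order -> box frame; returns pose"""
    im=cv2.imread(f"pics/{tag}.png");p=np.load(f"pics/{tag}.npy",allow_pickle=True).item()
    h=cv2.cvtColor(im,cv2.COLOR_BGR2HSV);m=cv2.inRange(h,(105,150,40),(122,255,255))
    c=max(cv2.findContours(m,cv2.RETR_EXTERNAL,cv2.CHAIN_APPROX_NONE)[0],key=cv2.contourArea)
    h=cv2.convexHull(c);e=.02*cv2.arcLength(h,True);a=cv2.approxPolyDP(h,e,True).reshape(-1,2)
    return a,p
E
python3 - <<'E'
from h import *
a,p=lid('w1');print(a.tolist())
px=[(247,150),(327,148),(325,254),(250,254)]
P=rays(p,px,.068);M=np.array([[-53,-38],[-53,38],[53,38],[53,-38]])/1000
q,e=fit(P,M,.1);print(q,np.degrees(q[2]),e, P.round(4))
print("pot",rays(p,[(352,320)],.053))
# base, both z hypotheses
b=[(41,123),(127,105),(157,211),(82,226)]
for z in (.006,.024):
    P=rays(p,b,z);q,e=fit(P,np.array([[-62,-47],[-62,47],[62,47],[62,-47]])/1000,.26);print(z,q,np.degrees(q[2]),e)
s=robot.state()
plan(.4444,.3006,.16-.084,186.8,5)
E
```

```text
[[326, 149], [323, 252], [251, 253], [247, 150]]
[0.44355051 0.30741343 0.1288791 ] 7.384228325942173 0.001124650560088986 [[0.3968 0.2649 0.068 ]
 [0.3866 0.3365 0.068 ]
 [0.491  0.3519 0.068 ]
 [0.4997 0.2764 0.068 ]]
pot [[0.57863836 0.40103925 0.053     ]]
0.006 [0.44343669 0.09280788 0.29118347] 16.683583741226958 0.0031754265485148753
0.024 [0.43919427 0.10339286 0.29118348] 16.68358468685649 0.002866435550342216
5 rows [[0.0, 0.0, 0.42, 0.0, 0.0, 0.0], [0.0, 0.0, 0.42, 0.0, 0.0, 0.0], [-0.01, -0.01, 0.42, 0.0, 0.0, 0.0], [0.0, 0.0, 0.42, 0.0, -0.01, -0.01], [0.0, -0.01, 0.42, 0.0, 0.0, 0.0]] end [0.4442 0.3005 0.0761]
```

>>> play_rows:
  series:
    - [[0,0.08,0.4,0,0,-0.1],[0,0.08,0.4,0,0,0],[0,0,0.4,0,0,0],[0,0,0.4,0,0,0],[0,0,0.4,0,0,0],[0,0,0.1,0,0,0]]

```text
t: 1.65
tcp_pos: [0.4409, 0.3084, 0.0744]
tcp_rot: [-3.141, -0.003, -3.012]
force: [-0.3, -0.7, -0.1]
grip_width: 0.0858
gripper_force: 0.0
```

>>> play_rows:
  series:
    - [[0,0,0,0,0,0],[0,0,0,0,0,0],[0,0,0,0,0,0],[0,0,0,0,0,0],[0,0,0,0,0,0],[0,0,0,0,0,0],[0,0,0,0,0,0],[0,0,0,0,0,0]]
  fingers: 1
  force: 60

```text
t: 2.32
tcp_pos: [0.4431, 0.308, 0.0766]
tcp_rot: [3.142, 0.0, -3.013]
force: [-1.2, -0.2, 0.3]
grip_width: -0.0001
gripper_force: 0.0
```

```bash
python3 -c "
from h import *
look('w2')
f=robot.grab_frame('scene')[:,:,::-1];cv2.imwrite('pics/s2.png',f)
w=cv2.imread('pics/w2.png')
c=cv2.resize(f[100:250,120:320],(400,300),interpolation=cv2.INTER_CUBIC)
cv2.imwrite('pics/c2.png',np.hstack([cv2.resize(w,(400,300)),c]))"
```

```text
2.3167 [0.4431 0.308  0.0766] [ 1.8000e+02  1.0000e-02 -1.7265e+02] [-1.22 -0.21  0.29] -7.075846768152082e-05
```

View pics/c2.png

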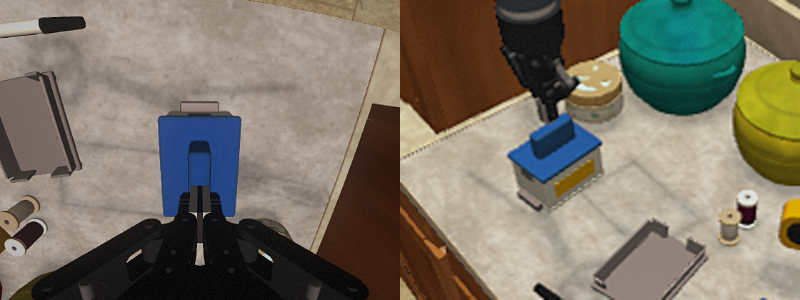

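```bash
python3 -c "
from h import *
s=robot.state()
for n in('scene','side','wrist'):
    p=robot.camera_params(n)
    for X in (s['tcp_pos'],[.4436,.3074,.106]):
        print(n,cv2.projectPoints(np.array(X,float),cv2.Rodrigues(p['R'])[0],p['t'],p['intrinsics'],p['distortion'])[0].ravel().round(1))
    print((-p['R'].T@p['t']).round(3))
print(s['joint_positions'])
"
```

```text
scene [195.9 170.5]
scene [194.7 162.2]
[ 0.095 -0.407  0.783]
side [267.6 184.1]
side [267.6 176.6]
[ 0.711 -1.244  0.714]
wrist [280.4 243.6]
wrist [279.4 265.4]
[0.363 0.297 0.259]
[ 4.51884150e-01  3.01306323e-01 -2.23207519e-01  1.04624141e+00
  1.62569517e-05  3.23585606e-01]
```

>>> play_rows:
  series:
    - [[0,0,-0.5,0,0,0],[0,0,-0.5,0,0,0],[0,0,-0.5,0,0,0],[0,0,-0.5,0,0,0],[0,0,0,0,0,0],[0,0,0,0,0,0]]

```text
t: 2.92
tcp_pos: [0.4436, 0.3083, 0.1573]
tcp_rot: [3.141, 0.002, -3.013]
force: [0.2, 0.6, -0.0]
grip_width: -0.0002
gripper_force: 0.0
```

```bash
python3 -c "
from h import *
look('w3')
s=robot.state()
w=cv2.imread('pics/w3.png')
C=[]
def crop(f,x,y,W,H): return cv2.resize(f[y:y+H,x:x+W],(400,300),interpolation=cv2.INTER_CUBIC)
for n in('scene','side'):
    f=robot.grab_frame(n)[:,:,::-1];cv2.imwrite(f'pics/{n}3.png',f)
    p=robot.camera_params(n);u=cv2.projectPoints(s['tcp_pos'],cv2.Rodrigues(p['R'])[0],p['t'],p['intrinsics'],p['distortion'])[0].ravel()
    x,y=int(u[0])-50,int(u[1])-38;print(n,u,'crop',x,y,'x4');C.append(crop(f,x,y,100,75))
p=robot.camera_params('wrist');u=cv2.projectPoints(s['tcp_pos'],cv2.Rodrigues(p['R'])[0],p['t'],p['intrinsics'],p['distortion'])[0].ravel();print(u)
C.append(crop(w,180,150,200,150));C.append(crop(cv2.imread('pics/w2.png'),180,150,200,150))
cv2.imwrite('pics/c3.png',np.vstack([np.hstack(C[:2]),np.hstack(C[2:])]))"
```

```text
2.9167 [0.4436 0.3083 0.1573] [ 1.7996e+02  1.1000e-01 -1.7264e+02] [ 0.23  0.61 -0.05] -0.00023099723725396548
scene [191.52641893 147.19079255] crop 141 109 x4
side [267.29434994 163.49763861] crop 217 125 x4
[280.60226097 244.78328855]
```

View pics/c3.png

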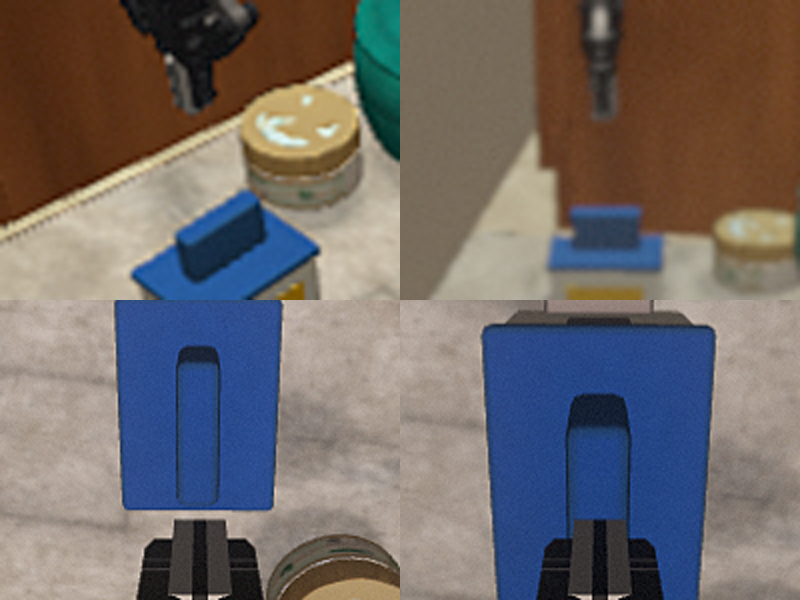

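Shut in the air, the fingertips appear higher than the reported TCP in all three views: scene (189,136.5) against a predicted (191.5,147), side (267.8,154.5) against (267.3,163.5), wrist (280,260) against (280.6,245). That means the fingers closed above the grip. I'll triangulate the real tip offset.

```bash
python3 - <<'E'
from h import *
s=robot.state();R=Ro.from_euler("xyz",s["tcp_rot"])
obs={"scene":(189,136.5),"side":(267.8,154.5),"wrist":(280.2,260)}
def f(X,ks=obs):
    o=[]
    for n in ks:
        p=robot.camera_params(n)
        o+=list(cv2.projectPoints(np.array(X),cv2.Rodrigues(p['R'])[0],p['t'],p['intrinsics'],p['distortion'])[0].ravel()-obs[n])
    return np.array(o)
for ks in (("scene","side"),("scene","side","wrist")):
    r=least_squares(lambda X:f(X,ks),s["tcp_pos"]);print(r.x.round(4),"tool offset",R.inv().apply(r.x-s["tcp_pos"]).round(4),r.fun.round(1))
E
```

```text
[0.4438 0.3121 0.1879] tool offset [-0.0018  0.0041 -0.0324] [ 0.  -0.2 -0.2  0.3]
[0.4383 0.3071 0.1884] tool offset [ 0.0043 -0.0002 -0.0329] [-0.8  1.4 -2.   0.5  0.1  0.7]
```

The real fingertips sit about 31 mm behind the reported TCP, so I aim for a reported z of about 0.046.

>>> play_rows:
  series:
    - [[0,0,0,0,0,0],[0,0,0,0,0,0],[0,0,0,0,0,0],[0,0,0.2,0,0,0],[0,0,0.5,0,0,0],[0,0,0.5,0,0,0],[0,0,0.5,0,0,0],[0,0,0.3,0,0,0],[0,0,0.2,0,0,0]]
  fingers: -1

```text
t: 3.82
tcp_pos: [0.4421, 0.3076, 0.0663]
tcp_rot: [-3.141, -0.002, -3.013]
force: [-0.5, -0.3, -0.9]
grip_width: 0.0851
gripper_force: 0.0
```

>>> play_rows:
  series:
    - [[0,0,0.2,0,0,0],[0,0,0.2,0,0,0],[0,0,0.1,0,0,0],[0,0,0.1,0,0,0],[0,0,0,0,0,0]]

```text
t: 4.23
tcp_pos: [0.4429, 0.308, 0.044]
tcp_rot: [-3.141, -0.0, -3.013]
force: [0.4, 0.2, -0.8]
grip_width: 0.0854
gripper_force: 0.0
```

>>> play_rows:
  series:
    - [[0,0,0,0,0,0],[0,0,0,0,0,0],[0,0,0,0,0,0],[0,0,0,0,0,0],[0,0,0,0,0,0],[0,0,0,0,0,0],[0,0,0,0,0,0]]
  fingers: 1
  force: 60

```text
t: 4.82
tcp_pos: [0.4432, 0.3079, 0.0448]
tcp_rot: [-3.141, 0.0, -3.013]
force: [0.8, -1.5, 3.7]
grip_width: 0.0166
gripper_force: 59.6
```

Gripped. Lifting to weigh it.

>>> play_rows:
  series:
    - [[0,0,-0.1,0,0,0],[0,0,-0.3,0,0,0],[0,0,-0.4,0,0,0],[0,0,-0.2,0,0,0],[0,0,0,0,0,0],[0,0,0,0,0,0],[0,0,0,0,0,0],[0,0,0,0,0,0],[0,0,0,0,0,0]]

```text
t: 5.57
tcp_pos: [0.4426, 0.3078, 0.0837]
tcp_rot: [-3.141, -0.001, -3.013]
force: [0.1, 0.2, -7.2]
grip_width: 0.017
gripper_force: 59.3
```

```bash
python3 -c "
from cell import robot
s=robot.state();print(s['tcp_pos'],s['force'],s['ft_torque'],s['grip_width'],s['gripper_force'])"
```

```text
[0.44263421 0.30781593 0.08370104] [ 0.1247226   0.18080352 -7.21832246] [-0.02258388 -0.00452117 -0.02026286] 0.016997708257843355 59.270541071891785
```

7.2 N is about 0.73 kg, so this is the full box. I carry it toward the base and look at the base closely on the way.

```bash
python3 -c "
from h import *
plan(.47,.235,.12,196,8)"
```

```text
8 rows [[-0.06, -0.24, -0.11, 0.0, 0.0, -0.22], [-0.05, -0.24, -0.11, 0.0, 0.0, -0.22], [-0.05, -0.24, -0.11, 0.0, 0.0, -0.21], [-0.04, -0.24, -0.12, 0.0, 0.0, -0.22], [-0.04, -0.24, -0.11, 0.0, 0.0, -0.21], [-0.03, -0.24, -0.12, 0.0, -0.01, -0.22], [-0.03, -0.24, -0.11, 0.0, 0.0, -0.21], [-0.02, -0.24, -0.12, 0.0, -0.01, -0.22]] end [0.4701 0.2349 0.1201]
```

>>> play_rows:
  series:
    - [[-0.06,-0.24,-0.11,0,0,-0.22],[-0.05,-0.24,-0.11,0,0,-0.22],[-0.05,-0.24,-0.11,0,0,-0.22],[-0.04,-0.24,-0.12,0,0,-0.22],[-0.04,-0.24,-0.11,0,0,-0.22],[-0.03,-0.24,-0.12,0,0,-0.22],[-0.03,-0.24,-0.11,0,0,-0.22],[-0.02,-0.24,-0.12,0,0,-0.22],[0,0,0,0,0,0],[0,0,0,0,0,0]]

```text
t: 6.4
tcp_pos: [0.4706, 0.2349, 0.1207]
tcp_rot: [3.141, -0.0, -2.861]
force: [-0.2, -0.4, -6.3]
grip_width: 0.0166
gripper_force: 59.4
```

>>> play_rows:
  series:
    - [[0,0,0,0,0,0],[0,0,0,0,0,0]]

```text
t: 6.57
tcp_pos: [0.4701, 0.2355, 0.1204]
tcp_rot: [3.141, -0.001, -2.859]
force: [-0.1, -0.5, -8.5]
grip_width: 0.017
gripper_force: 59.4
```

```bash
python3 -c "
from h import *
look('w4')
p=np.load('pics/w4.npy',allow_pickle=True).item()
print(cv2.projectPoints(np.array([.4434,.0928,.006]),cv2.Rodrigues(p['R'])[0],p['t'],p['intrinsics'],p['distortion'])[0])
w=cv2.imread('pics/w4.png');cv2.imwrite('pics/c4.png',cv2.resize(w[40:340,0:400],(800,600),interpolation=cv2.INTER_CUBIC))"
```

```text
6.5667 [0.4701 0.2355 0.1204] [ 1.7999e+02 -4.0000e-02 -1.6384e+02] [-0.1  -0.55 -8.46] 0.017033079513163983
[[[146.99435759 133.89257226]]]
```

View pics/c4.png

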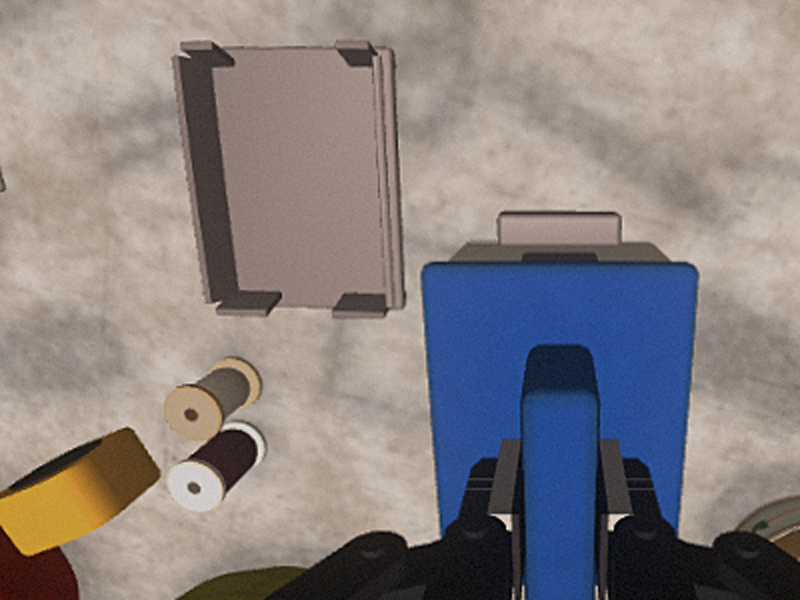

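In the crop the base floor runs from about (230,46) to (308,307), with the wide notch at the top. The held box's lid front edge is at (423,264) to (697,265), its wide lug also at the top. I fit the base pose in pixel space and find the box's offset in the tool from the same picture.

```bash
python3 - <<'E'
from h import *
p=np.load('pics/w4.npy',allow_pickle=True).item()
def proj(X): return cv2.projectPoints(np.array(X,float),cv2.Rodrigues(p['R'])[0],p['t'],p['intrinsics'],p['distortion'])[0].reshape(-1,2)
def pf(M,px,z0,q0,loss="soft_l1"):
    M=np.array(M,float)/1000;px=np.array(px,float)/2+[0,40]
    def f(q):
        c,s=np.cos(q[2]),np.sin(q[2]);X=np.c_[q[0]+c*M[:,0]-s*M[:,1],q[1]+s*M[:,0]+c*M[:,1],z0+M[:,2]]
        return (proj(X)-px).ravel()
    r=least_squares(f,q0,loss=loss,x_scale=[.01,.01,.1]);print(r.x.round(4),"yaw",np.degrees(r.x[2]).round(2));print(f(r.x).reshape(-1,2).round(1).tolist());return r.x
base=[(-62,-27,24,212,41),(-53,-27,6,234,65),(-62,27,24,337,41),(-53,27,6,345,65),(53,-16,6,281,292),(62,-16,24,268,316),(53,16,6,338,294),(62,16,24,332,317),(62,47,0,405,307),(-62,47,0,397,48),(-62,-47,24,180,44),(62,-47,24,213,314)]
b=np.array(base);q=pf(b[:,:3],b[:,3:],0,[.443,.093,.28])
h=.0756
box=[(-53,-38,68,422,263),(-53,38,68,698,264),(-32,-9,106,525,393),(-32,9,106,598,393)]
b=np.array(box);r=pf(b[:,:3],b[:,3:],h,[.47,.235,.28],"linear")
t=Ro.from_euler("xyz",[np.pi,0,np.radians(-163.84)])
print("box in tool",t.inv().apply([r[0]-.4701,r[1]-.2355,0]))
E
```

```text
[0.4407 0.0964 0.2534] yaw 14.52
[[0.4, -0.3], [0.9, 1.2], [-1.2, -0.6], [2.3, 1.3], [0.2, -0.9], [-0.2, 0.2], [2.4, -1.2], [-0.1, 0.5], [0.9, 0.1], [-0.9, 0.6], [-5.4, -1.5], [-3.2, 0.5]]
[0.4712 0.2354 0.2799] yaw 16.03
[[-1.3, 1.0], [1.9, 0.7], [-2.5, -0.6], [2.1, -0.6]]
box in tool [-1.03543126e-03 -3.67051756e-04 -4.49508759e-20]
```

```bash
python3 -c "
from h import *
plan(.4398,.0964,.10,194.5,9)"
```

```text
9 rows [[0.19, -0.35, 0.06, 0.0, 0.0, 0.04], [0.19, -0.35, 0.06, 0.0, 0.0, 0.04], [0.19, -0.35, 0.06, 0.0, 0.0, 0.04], [0.18, -0.35, 0.06, 0.0, 0.0, 0.04], [0.18, -0.35, 0.05, 0.0, 0.0, 0.03], [0.18, -0.35, 0.06, 0.0, 0.0, 0.04], [0.18, -0.35, 0.05, 0.0, 0.0, 0.03], [0.18, -0.35, 0.06, 0.0, 0.0, 0.04], [0.18, -0.35, 0.05, 0.0, -0.01, 0.03]] end [0.44   0.0964 0.1001]
```

>>> play_rows:
  series:
    - [[0.19,-0.35,0.06,0,0,0.04],[0.19,-0.35,0.06,0,0,0.04],[0.19,-0.35,0.06,0,0,0.04],[0.18,-0.35,0.06,0,0,0.04],[0.18,-0.35,0.05,0,0,0.03],[0.18,-0.35,0.06,0,0,0.04],[0.18,-0.35,0.05,0,0,0.03],[0.18,-0.35,0.06,0,0,0.04],[0.18,-0.35,0.05,0,0,0.03],[0,0,0,0,0,0]]

```text
t: 7.45
tcp_pos: [0.4393, 0.0945, 0.1]
tcp_rot: [-3.141, -0.001, -2.89]
force: [1.2, -0.6, -6.7]
grip_width: 0.0166
gripper_force: 59.6
```

>>> play_rows:
  series:
    - [[0,0,0,0,0,0],[0,0,0,0,0,0],[0,0,0,0,0,0]]

```text
t: 7.7
tcp_pos: [0.4406, 0.0967, 0.1006]
tcp_rot: [3.141, 0.0, -2.888]
force: [0.7, 0.5, -6.8]
grip_width: 0.0171
gripper_force: 59.6
```

```bash
python3 -c "
from h import *
look('w5')
plan(.4398,.0964,.058,194.5,8)"
```

```text
7.7 [0.4406 0.0967 0.1006] [ 1.7999e+02  2.0000e-02 -1.6545e+02] [ 0.69  0.54 -6.78] 0.017090680155507913
8 rows [[0.0, 0.0, 0.13, 0.0, 0.0, 0.0], [0.0, 0.0, 0.13, 0.0, 0.0, 0.0], [0.0, 0.0, 0.13, 0.0, 0.0, 0.0], [0.0, 0.0, 0.13, 0.0, 0.0, 0.0], [0.0, 0.0, 0.14, 0.0, 0.0, 0.0], [0.01, 0.0, 0.13, 0.0, 0.0, 0.0], [0.0, 0.0, 0.14, 0.0, 0.0, 0.01], [0.01, 0.0, 0.13, 0.0, 0.0, 0.0]] end [0.4397 0.0965 0.0581]
```

View pics/w5.png

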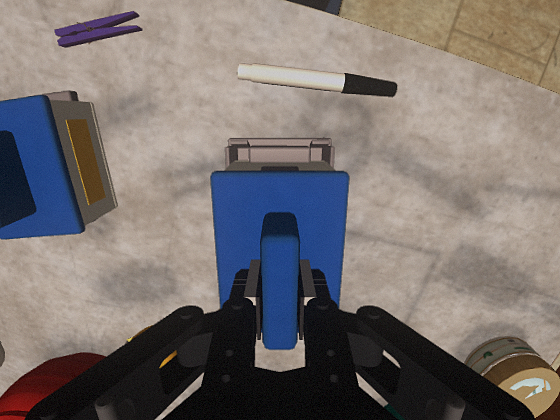

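The box sits centred over the base: the base end spans (225 to 333,140) and the lid (211 to 350,172). Lowering.

>>> play_rows:
  series:
    - [[0,0,0.15,0,0,0],[0,0,0.2,0,0,0],[0,0,0.2,0,0,0],[0,0,0.15,0,0,0],[0.02,0,0.15,0,0,0],[0,0,0.15,0,0,0],[0,0,0.05,0,0,0],[0,0,0.05,0,0,0],[0,0,0,0,0,0],[0,0,0,0,0,0]]

```text
t: 8.58
tcp_pos: [0.4397, 0.0959, 0.0566]
tcp_rot: [-3.142, 0.0, -2.888]
force: [0.0, 1.1, -7.5]
grip_width: 0.0171
gripper_force: 59.5
```

>>> play_rows:
  series:
    - [[0,0,0.04,0,0,0],[0,0,0.04,0,0,0],[0,0,0.04,0,0,0],[0,0,0.02,0,0,0],[0,0,0,0,0,0],[0,0,0,0,0,0]]

```text
t: 9.08
tcp_pos: [0.4396, 0.0959, 0.0509]
tcp_rot: [3.142, 0.0, -2.888]
force: [0.1, 0.4, -7.3]
grip_width: 0.0168
gripper_force: 59.6
```

>>> play_rows:
  series:
    - [[0,0,0.03,0,0,0],[0,0,0.02,0,0,0],[0,0,0,0,0,0],[0,0,0,0,0,0],[0,0,0,0,0,0]]

```text
t: 9.5
tcp_pos: [0.4397, 0.0956, 0.0506]
tcp_rot: [-3.141, 0.002, -2.888]
force: [-7.8, -4.4, 18.3]
grip_width: 0.0169
gripper_force: 63.2
```

Contact is at the expected floor height. Releasing gently and backing up.

>>> play_rows:
  series:
    - [[0,0,-0.03,0,0,0],[0,0,0,0,0,0],[0,0,0,0,0,0]]

```text
t: 9.75
tcp_pos: [0.44, 0.0957, 0.0507]
tcp_rot: [-3.141, 0.001, -2.888]
force: [-3.7, -2.9, 7.6]
grip_width: 0.0165
gripper_force: 61.6
```

>>> play_rows:
  series:
    - [[0,0,0,0,0,0],[0,0,0,0,0,0],[0,0,0,0,0,0],[0,0,0,0,0,0],[0,0,0,0,0,0],[0,0,0,0,0,0]]
  fingers: -1

```text
t: 10.25
tcp_pos: [0.4396, 0.0959, 0.05]
tcp_rot: [3.142, -0.0, -2.888]
force: [-0.8, -0.7, -0.2]
grip_width: 0.085
gripper_force: 0.0
```

>>> play_rows:
  series:
    - [[0,0,-0.2,0,0,0],[0,0,-0.4,0,0,0],[0,0,-0.5,0,0,0],[0,0,-0.6,0,0,0],[0,0,-0.7,0,0,0],[0,0,-0.6,0,0,0],[0,0,0,0,0,0],[0,0,0,0,0,0],[0,0,0,0,0,0]]

```text
t: 11.0
tcp_pos: [0.4393, 0.0959, 0.1698]
tcp_rot: [3.142, -0.0, -2.888]
force: [0.0, -0.1, 0.5]
grip_width: 0.0854
gripper_force: 0.0
```

```bash
python3 -c "
from h import *
look('w6')
w=cv2.imread('pics/w6.png')
f=robot.grab_frame('scene')[:,:,::-1];c=cv2.resize(f[180:270,190:310],(560,420),interpolation=cv2.INTER_CUBIC)
g=robot.grab_frame('side')[:,:,::-1];d=cv2.resize(g[170:260,200:320],(400,300),interpolation=cv2.INTER_CUBIC)
a=np.zeros((600,800,3),np.uint8);a[:300,:400]=cv2.resize(c,(400,300));a[:300,400:]=d;a[300:,:400]=cv2.resize(w[100:300,150:417],(400,300));a[300:,400:]=cv2.resize(f,(400,300))
cv2.imwrite('pics/c6.png',a)"
```

```text
11.0 [0.4393 0.0959 0.1698] [ 1.8000e+02 -1.0000e-02 -1.6549e+02] [ 0.04 -0.14  0.5 ] 0.08538020392071886
```

View pics/c6.png

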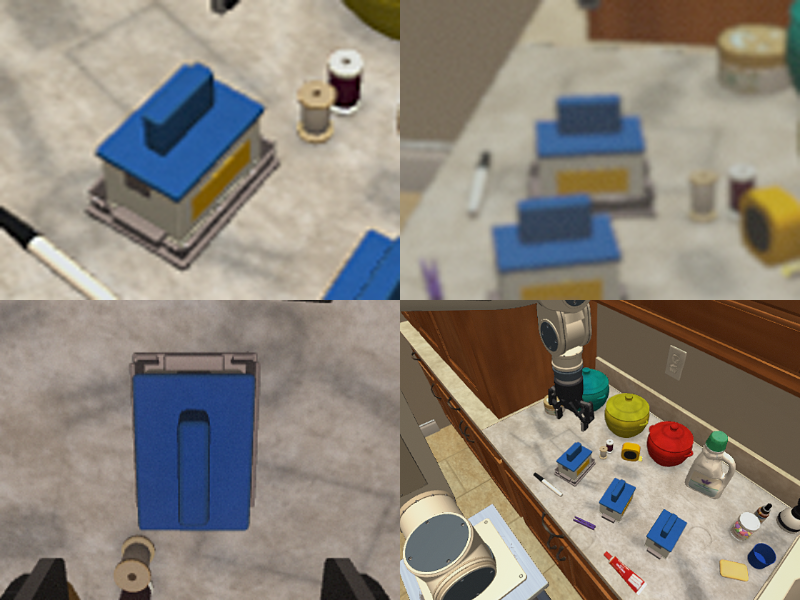

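The box sits level inside the rim, with its lug in the wide notch and the other two boxes untouched. Contact came at the floor height, so I hand in.

```bash
python3 -c "
from cell import robot
print(robot.job_done())"
```

```text
the job is handed in; nothing more can be done
None
```

I handed the job in with the full box (about 0.73 kg, the first one I lifted) seated on the base, the other two boxes never touched and the gripper clear; no verdict came back.

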